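# Draw the stop pin and feel the plate gap with a feeler blade

## Task

Draw the square-headed pin straight out of the gap fixture, lay it in the open-topped notch on the bracket at the fixture's side and let go of it. Then take the feeler blade by its handle out of its holder and slide it, upright, tip first, down between the fixture's two plates until it drags snugly between them: a clear but gentle drag, neither jammed in nor resting on the bottom. Finish while still holding the blade still at that depth; leave the other things on the bench where they are.

Things in the scene. Friction and masses are not known exactly. Their poses are not given: they have to be found in the camera images.
- fixture: Gap fixture, fixed: aluminium base 130x150x12 mm (top at z 12), two upright steel plates 64 mm wide, tops at z 100 mm, a block 70 mm high behind them, a notched bracket on the +y side. Origin on the bench under the middle of the front plate's inner face; z up, x level across the gap from the front plate (robot's side) to the rear plate, y along the plates.
- mouth (a point): Middle of the front plate's top inner edge (fixture x 0, y 0, z 100 mm), axes as the fixture; the gap lies on its +x side. The blade goes in upright, flat faces square to x, its middle 3 to 8 mm toward +x. It begins to be squeezed with its tip at z 31 to 45 mm, by how wide the gap is set; the squeeze grows by about 0.9 N per mm of further depth.
- notch (a point): Middle of the floor of the open-topped notch (fixture x -15, y 78, z 52 mm), axes as the fixture. It runs 32 mm along x, is 10 mm wide, 16 mm deep, flared above (flare top 25 mm over the floor). The pin is parked pointing as it did in the bore, shank in the notch, head outside on the -x side: axis 4 mm above this floor, head centre about 31 mm toward -x.
- pin_head (a point): Centre of the square head (16x16 mm, 20 mm long) of the loose 30 g pin. x runs along the pin to its tip: a round 8 mm shank from 10 to 52 mm. It starts in the fixture's bore, head centre 46 mm toward -x of the front plate's inner face, 71 mm above the bench; the shank crosses the gap and bars the blade. Drawn 35 mm along -x it is clear.
- blade_handle (a point): Centre of the feeler blade's handle, a block 12 mm thick (x), 36 mm wide (y), 36 mm tall (z). Below it hangs the flat steel blade, 4 mm thick (x), 30 mm wide (y), its tip 113 mm below this point; it flexes a little at its root (about 0.07 N per mm at the tip), so the tip settles between the plates by itself. 70 g in all. It starts upright in its holder and is pulled straight up.
- blade_tip (a point): Middle of the blade's tip edge, 113 mm below the handle's centre; z up along the blade.
- holder: Aluminium holder block 50x70x45 mm, fixed; origin under its centre on the bench. The blade stands in a slot (7x33 mm) that is 37 mm deep; the tip is then 8 mm above the bench.
- blade: The feeler blade with its handle; origin at the tip of the unbent blade, z up toward the handle.
- pin: The pin as a whole; origin at the centre of its head, x toward its tip.
- front_plate: Fixed upright plate, 14 mm thick; same origin and axes as the fixture, inner face at x 0. A 10 mm bore runs along x at y 0, z 72 mm, through the plate and a 28 mm square boss on its front (x -24 to 0 mm in all).
- sprung_plate: Rear plate, leaning back: the gap is 12 to 14 mm at the top (z 100) and narrows evenly, 0.15 mm per mm, to 0 to 2 mm at z 20. It is sprung, giving way along +x at 6 N per mm. Its origin lies 0 to 2 mm toward +x of the fixture's, by as much as the gap is set wider this time, so the depth must be felt. Snug: a squeeze of 3 to 13 N; pushing the blade down then takes 0.7 to 1 times that.
- vial: Bystander: small capped glass vial, 25 mm across, 53 mm tall, standing between fixture and holder; leave alone.
- bung: Bystander: red rubber bung, 31 mm across, 26 mm tall; leave alone.
- cube_a: Bystander: mortar cube of 28 mm; leave alone.

How it is judged (in metres and radians):
On the way, in this order (a step that is already met when the one before it is completed fails the run):
1. the pin lies in the notch of the side bracket, let go and at rest (y of pin_head in the frame of notch between -0.004 and 0.004 m and x of pin_head in the frame of notch between -0.046 and -0.02 m and z of pin_head in the frame of notch between 0 and 0.008 m and angle between the x axis of pin and the x axis of fixture, either way round below 0.2 rad and contact force between the fingers and pin below 0.1 N and linear speed of pin below 0.02 m/s), for 0.2 s.
2. the blade is held clear of its holder (height (world z) of blade_tip above 0.05 m and contact force between the fingers and blade above 1 N), for 0.1 s.
At the end, for the whole second after the job is handed in: Pin in the notch, within 4 mm of its middle and at its floor, along it within 0.2 rad. Blade gripped, still, upright within 0.2 rad, tip over 40 mm below the plate tops, off the base, within 25 mm of the middle; it touches the front plate (0.5 N) and the sprung plate squeezes it with 3 to 13 N (y of pin_head in the frame of notch between -0.004 and 0.004 m and x of pin_head in the frame of notch between -0.046 and -0.02 m and z of pin_head in the frame of notch between 0 and 0.008 m and angle between the x axis of pin and the x axis of fixture, either way round below 0.2 rad and contact force between sprung_plate and blade between 3 and 13 N and contact force between front_plate and blade above 0.5 N and z of blade_tip in the frame of mouth below -0.04 m and contact force between fixture and pin above 0.05 N and height (world z) of blade_tip above 0.0125 m and y of blade_tip in the frame of mouth between -0.025 and 0.025 m and angle between blade's own z axis and vertical below 0.2 rad and linear speed of blade below 0.01 m/s and contact force between the fingers and blade above 1 N); the arm keeps its last pose, push and grip.
It fails at once if the blade is rammed into the gap (over 25 N on the sprung plate) (contact force between sprung_plate and blade above 25 N).
It fails at once if a bystander is pushed away by more than 30 mm (distance of any of vial, bung, cube_a from where it was at the start of the episode above 0.03 m).
It also fails if it takes over 72 s, if anything falls off the work surface, if the arm or the gripper's body presses on something with over 40 N, if the wrist force passes 120 N, or if a joint passes its speed limit or range.

## Robot

A 6-joint arm with a two-finger parallel gripper is mounted at the origin on a cart in front of the work surface, level with it; the furniture and walls round the work are solid. World frame = base frame: x ahead of the robot, y to its left, z up, the work surface at z = 0. Lengths are in mm, angles in rad, forces in N, time in s.
With the tool pointing down it reaches from about 250 to 850 mm from the base axis. Payload 12.5 kg.
Tool frame: the origin (TCP) lies at the very end of the fingers, on their centre line; the grasp point (between the pads) lies 19 mm behind it; z points along the fingers, y is the line along which they close (so a half turn about z gives the same grasp; the last joint's range is limited). The gripper opens to 93 mm and grips with 3 to 60 N. Pads are 15 mm wide; open, the fingers measure 128 mm over their backs; the gripper's body (75 mm by 188 mm) begins 65 mm behind the grasp point.
Start: joints at [-1.188, 0.351, 1.652, -0, 1.139, -0.085], TCP at [248.024, -490.885, 218.633] pointing down, gripper open.
Joint ranges: [-2.75, 2.75], [-0.79, 2.1], [0.01, 2.65], [-1.57, 4.71], [0.07, 3.14], [-2.87, 2.87]. Speed limits (rad/s): [2.22, 2.22, 2.79, 3.14, 3.14, 3.14].

## Interface

Orientations are given as a unit quaternion [w, x, y, z].
In Python, from rig import * gives the robot as it stands. The module is installed in compiled form; this text tells all that it offers.
- The arm moves only by the tool jog_arm, never from a script. Its argument "rows" is a list of rows, each a list of 7 numbers: the turn, a rotation vector about the tool's x, y, z each as a share of 90 degrees, from -1 to 1, then the shift along the tool's x, y, z each as a share of 300 mm, from -1 to 1, then the opening, from -1 (shut) to 1 (fully open), so that 0 is half open. A call has 1 to 5 rows; each row shifts and turns the commanded pose from where the row before left it, along the tool's axes as they then stand; what a row does not reach is not made up. A row lasts 1/10 s, in which the tool goes at most 50 mm and 8.59 degrees, less where a joint would pass 70% of its speed; a pose out of reach is approached as far as the arm can. A call with a number of a shift or a turn outside -1 to 1 is refused whole. A call with a gripper value outside its range is refused whole. The fingers move at their own pace and stop on an object; "grip_force" is the grip in N (left out, the last holds). Time passes only in rows, so rows that do not move let the fingers close. It gives the time, the measured TCP pose, the force, the opening and the grip force at its end, in the units of the state.
- get_state(): the state, without advancing time (a new reading comes with each control period).
- read_camera(name): name is "scene" or "top" or "wrist"; returns a dict with "pixels" (400x640x3 uint8, blue, green, red), "depth" (400x640 float32, mm along the optical axis (not along the pixel's ray), 0 where there is no reading), "K" (3x3 intrinsics, pixels), "R" (3x3) and "t" (3): a world point X has camera coordinates R X + t; the wrist camera has in their place "mount" (4x4, takes a point from camera to tool coordinates, whose origin is the TCP and whose axes are the flange's). Camera axes: x right, y down, z forward; pixel columns grow to the right and rows downward; lengths in mm; the calibration is good to about 2 mm. A picture is of the moment at which its call begins: read the wrist's pose just before it.
- hand_in(): hands the job in; it is judged then, once.
The state is a dict: "time": time; "joints": joint angles; "dq": joint speeds; "joint_efforts": joint torques, N m; "eef_pos": TCP position; "eef_rot": TCP orientation; "wrist_force": force on the tool from outside, world axes, zero at the start; "torque": the same for the moment, N m; "grip_width": finger opening in mm; "finger_force": force on a finger pad.
Only numpy, scipy, OpenCV 4.12 (cv2) and the standard library are available. Lean on these libraries where they do the work, as an engineer would, in place of code of your own. Each camera call takes 0.05 s, during which the arm holds its last target. There are 200 camera calls.

## Working session

There is one attempt and no reset: what is moved stays moved. The work goes in short steps, Python scripts to look and compute and a tool call to move; the robot and the scene stay as the last step left them, time stands still between calls to the robot, and variables do not carry over. Pictures are saved under pics/ and viewed, at most 10 in all, crops included, and the job is handed in when it is done.

Besides the shell and the picture viewer there is one more tool, called as a command line: name --pt "numbers of a row" for each row, then --argument value for the rest. jog_arm: Moves the arm, as the interface text tells. Its arguments: {"type":"object","properties":{"rows":{"type":"array"},"grip_force":{"type":"number"}},"required":["rows"]}

```bash
mkdir -p pics
python3 - <<'E'
from rig import *
import cv2,numpy as np
s=get_state();print({k:np.round(v,3).tolist() for k,v in s.items()})
for n in("scene","top"):
    c=read_camera(n);cv2.imwrite(f"pics/{n}0.png",c["pixels"]);np.savez(f"{n}0.npz",**c)
    print(n,c["K"].tolist(),np.round(c["R"],3).tolist(),np.round(c["t"],1).tolist(), c["depth"].min(),c["depth"].max())
E
```

```text
{'time': 0.0, 'joints': [-1.188, 0.351, 1.652, 0.0, 1.139, -0.085], 'dq': [0.0, 0.001, 0.001, 0.002, -0.0, -0.002], 'joint_efforts': [0.0, -49.732, -28.526, 0.07, 0.026, -0.0], 'eef_pos': [247.881, -490.562, 218.079], 'eef_rot': [-0.001, 0.973, 0.232, -0.0], 'wrist_force': [0.564, -0.043, 0.342], 'torque': [0.003, -0.011, 0.038], 'finger_force': 0.0, 'grip_width': 92.718}
scene [[503.4287020475336, 0.0, 328.6661347443081], [0.0, 503.4287020475336, 195.7813728771797], [0.0, 0.0, 1.0]] [[-0.745, -0.667, -0.009], [-0.393, 0.45, -0.802], [0.539, -0.593, -0.598]] [417.4, 255.6, 995.2] 0.0 3445.1543
top [[490.30142289609904, 0.0, 321.74775965582677], [0.0, 490.30142289609904, 199.61374116749397], [0.0, 0.0, 1.0]] [[0.024, -1.0, 0.003], [-0.988, -0.025, -0.15], [0.15, 0.001, -0.989]] [31.7, 527.2, 1523.8] 0.0 2478.919
```

View pics/scene0.png

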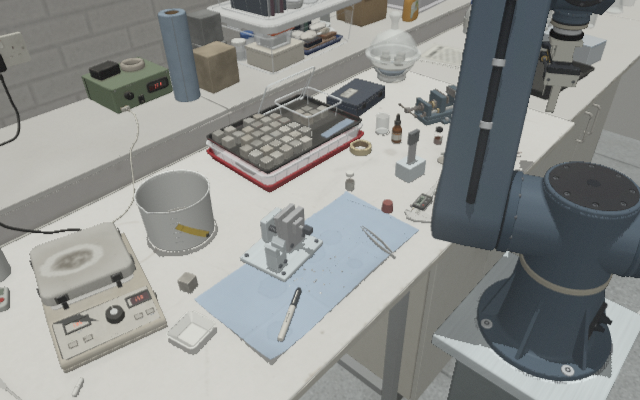

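View pics/top0.png

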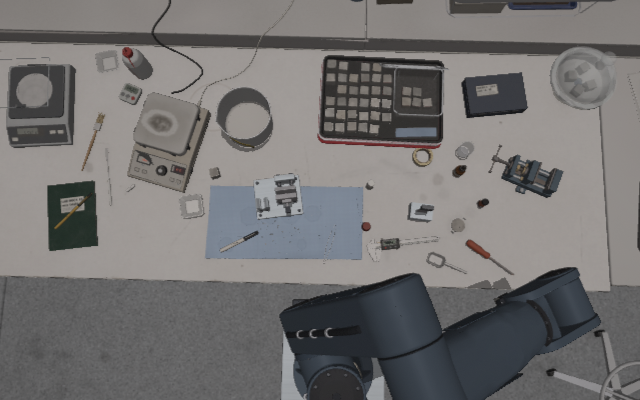

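The scene view shows the fixture at about (285,238), the holder with the blade at (411,160), the bung at (387,206) and the vial at (350,181). In the top view the fixture is at (278,197) and the holder at (421,212).

```bash
cat > h.py <<'E'
import numpy as np,cv2
def ray(c,u,v,z):
    d=c["R"].T@np.linalg.inv(c["K"])@np.array([u,v,1.]);o=-c["R"].T@c["t"]
    return o+d*(z-o[2])/d[2]
E
python3 - <<'E'
from h import *
t=np.load("top0.npz");
a=cv2.resize(t["pixels"][165:230,240:320],None,fx=5,fy=5,interpolation=2)
b=cv2.resize(t["pixels"][190:230,398:446],None,fx=8,fy=8,interpolation=2)[:325,:384]
im=np.zeros((325,400+384,3),np.uint8);im[:,:400]=a;im[:b.shape[0],400:]=b
cv2.imwrite("pics/crop.png",im)
# base outline: depth-> points in world
for n in("top","scene"):
    c=np.load(n+"0.npz");D=c["depth"];v,u=np.nonzero(D>0)
    P=np.stack([u,v,np.ones(len(u))]).astype(float);P=np.linalg.inv(c["K"])@P*D[v,u];P=(c["R"].T@(P-c["t"][:,None])).T
    np.save(n+"P.npy",np.c_[P,u,v])
    for nm,(x0,y0) in dict(fix=ray(c,*((278,197) if n=="top" else (285,238)),40)[:2][None].repeat(1,0)[0:1] and {} if 0 else {}).items():pass
    for nm,uv in dict(fix=(278,197) if n=="top" else (285,238),hold=(421,212) if n=="top" else (411,160)).items():
        x=ray(c,*uv,30);print(n,nm,x.round(0))
        m=(abs(P[:,0]-x[0])<120)&(abs(P[:,1]-x[1])<120)
        for lo,hi in((8,17),(40,50),(65,75),(92,106),(125,150)):
            q=P[m&(P[:,2]>lo)&(P[:,2]<hi)]
            if len(q)>8:
                print(lo,len(q),q.mean(0).round(1), cv2.minAreaRect(q[:,:2].astype(np.float32)))
E
```

```text
Traceback (most recent call last):
ValueError: not enough values to unpack (expected 2, got 0)
```

View pics/crop.png

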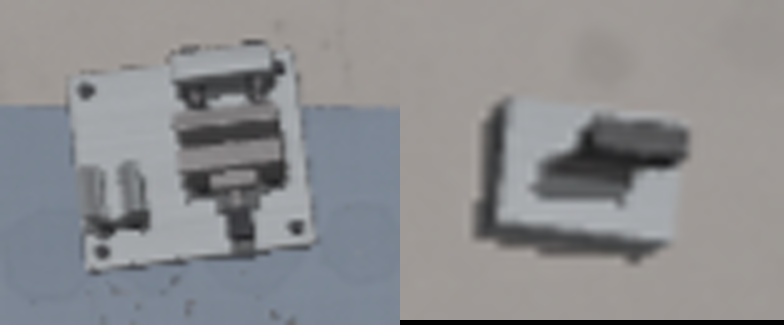

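The crop shows the fixture turned a few degrees. The pin head points to the robot at crop (240,240), the bracket is on the left at (112,195), and the plates are at y 125 and 155. The handle is at crop (637,135), above the holder slot.

Run:
```python
from h import *
for n in("top","scene"):
    c=np.load(n+"0.npz");D=c["depth"];v,u=np.nonzero(D>0)
    P=np.stack([u,v,np.ones(len(u))]).astype(float);P=np.linalg.inv(c["K"])@P*D[v,u];P=(c["R"].T@(P-c["t"][:,None])).T
    for nm,uv in dict(fix=(278,197) if n=="top" else (285,238),hold=(421,212) if n=="top" else (411,160)).items():
        x=ray(c,*uv,30);print(n,nm,x.round(0))
        m=(abs(P[:,0]-x[0])<(110 if nm=="fix" else 60))&(abs(P[:,1]-x[1])<(110 if nm=="fix" else 60))
        for lo,hi in((8,17),(41,49),(65,75),(94,106),(125,150)):
            q=P[m&(P[:,2]>lo)&(P[:,2]<hi)]
            if len(q)>8: print(lo,len(q),q.mean(0).round(1), *[np.round(k,1) for k in cv2.minAreaRect(q[:,:2].astype(np.float32))])
c=np.load("top0.npz")
print("base",[ray(c,240+a/5,165+b/5,12)[:2].round(1).tolist() for a,b in((68,75),(290,50),(313,243),(88,270))])
print("front top",[ray(c,240+a/5,165+b/5,100)[:2].round(1).tolist() for a,b in((178,150),(282,140),(178,171),(282,162))])
print("rear top",[ray(c,240+a/5,165+b/5,100)[:2].round(1).tolist() for a,b in((174,115),(278,102),(176,128),(280,118))])
print("head",[ray(c,240+a/5,165+b/5,79)[:2].round(1).tolist() for a,b in((229,255),(255,253))])
print("holder top",[ray(c,398+a/8,190+b/8,45)[:2].round(1).tolist() for a,b in((110,95),(95,220),(270,245),)])
print("handle top",[ray(c,398+a/8,190+b/8,139)[:2].round(1).tolist() for a,b in((190,118),(290,125),(285,157),(188,145))])
print("slot",[ray(c,398+a/8,190+b/8,45)[:2].round(1).tolist() for a,b in((133,190),(222,200))])
```

```text
top fix [533. 185.  30.]
8 938 [528.2 192.7  12.1] [528.8 187.7] [213.9 216.5] 1.4
41 29 [534.5 189.9  45.7] [541.6 191.2] [ 72. 136.] 19.1
65 192 [553.2 179.8  70.4] [546.8 186.4] [123.5 125.7] 83.5
94 181 [538.3 158.3 100.1] [538.6 159.2] [39.4 62.8] 9.4
top hold [ 496. -274.   30.]
8 35 [ 489.9 -265.4   10.6] [ 497.6 -271.7] [ 99.4 112.1] 5.3
41 186 [ 494.6 -267.9   45.4] [ 497.  -270.9] [70.1 50.1] 83.9
125 55 [ 497.  -269.3  138.4] [ 497.4 -270. ] [35.5 13. ] 87.3
scene fix [540. 174.  30.]
8 1427 [519.1 205.9  12.1] [535.2 191.5] [134.8 152.1] 8.8
41 128 [525.8 204.4  45.1] [545.1 200. ] [ 87.8 129.8] 19.1
65 397 [536.7 190.3  70. ] [543.7 187.5] [126.1 126.6] 81.6
94 290 [534.9 161.7  98.8] [536.9 160.7] [40.6 66.9] 7.7
scene hold [ 510. -294.   30.]
8 58 [ 484.6 -255.    13.1] [ 481.5 -257.6] [83.8 41. ] 50.0
41 229 [ 492.6 -264.7   45.2] [ 495.  -269.2] [74.5 52.2] 82.9
65 25 [ 495.  -268.2   70. ] [ 494.7 -269.6] [29.5  5.7] 88.2
94 25 [ 495.6 -267.4   98.6] [ 495.1 -268.8] [34.2  7.2] 80.8
125 83 [ 494.6 -264.9  133.8] [ 494.8 -269.5] [43.9 15.3] 82.5
base [[589.6, 268.6], [609.9, 124.3], [483.2, 105.4], [462.1, 249.9]]
front top [[527.9, 186.5], [535.7, 122.9], [514.9, 186.0], [522.0, 122.4]]
rear top [[549.6, 189.8], [559.3, 126.1], [541.5, 188.2], [549.3, 124.5]]
head [[466.3, 154.4], [467.9, 138.4]]
holder top [[525.2, -241.4], [475.2, -235.3], [466.9, -304.4]]
handle top [[503.1, -253.8], [501.4, -291.1], [489.3, -289.1], [492.9, -253.0]]
slot [[487.5, -250.4], [484.4, -285.6]]
```

```bash
cat >> h.py <<'E'
from scipy.spatial.transform import Rotation as Ro
def toolR(s): return Ro.from_quat(np.roll(s["eef_rot"],-1))
def down(deg): # tool x at world angle deg, pointing down
    return Ro.from_euler("z",deg,degrees=True)*Ro.from_euler("x",180,degrees=True)
def plan(s,p,deg):
    R=toolR(s);rv=(R.inv()*down(deg)).as_rotvec(degrees=True)/90
    d=np.array(p)-s["eef_pos"]
    print("pos",np.round(s["eef_pos"],1),"dpos",d.round(1),"turn",rv.round(4),"| shift now",(R.inv().apply(d)/300).round(4),"| shift after turn",(down(deg).inv().apply(d)/300).round(4),"F",np.round(s["wrist_force"],1),"grip",round(s["grip_width"],1),round(s["finger_force"],1),"t",round(s["time"],1))
E
python3 -c "
from rig import *;from h import *
s=get_state();plan(s,[440,150,260],8.3)
import rig;c=read_camera('wrist');print(np.round(c['mount'],3).tolist(),c['K'].tolist())"
```

```text
pos [ 247.9 -490.6  218.2] dpos [192.1 640.6  41.8] turn [-0.0006  0.      0.2056] | shift now [ 1.5344 -1.6174 -0.1377] | shift after turn [ 0.9418 -2.0206 -0.1394] F [-0.3 -0.3 -0.6] grip 93.1 0.0 t 0.1
[[-0.0, -0.963, -0.271, 75.404], [1.0, -0.0, 0.0, -0.341], [-0.0, -0.271, 0.963, -167.156], [0.0, 0.0, 0.0, 1.0]] [[330.07999289624075, 0.0, 319.1404901091359], [0.0, 330.07999289624075, 197.08951071182625], [0.0, 0.0, 1.0]]
```

jog_arm --pt "0 0 0.07 0 0 -0.07 -0.1" --pt "0 0 0.07 0 0 -0.07 -0.1" --pt "0 0 0.0656 0 0 0 -0.1" --pt "0 0 0 0.067 -0.144 0 -0.1" --pt "0 0 0 0.067 -0.144 0 -0.1"

```text
time: 0.65
eef_pos: [275.2, -398.6, 260.1]
eef_rot: [-0.0, 0.997, 0.071, -0.0]
wrist_force: [0.9, -0.9, -0.2]
grip_width: 57.6
finger_force: 0.0
```

jog_arm --pt "0 0 0 0.067 -0.144 0 -0.1" --pt "0 0 0 0.067 -0.144 0 -0.1" --pt "0 0 0 0.067 -0.144 0 -0.1" --pt "0 0 0 0.067 -0.144 0 -0.1" --pt "0 0 0 0.067 -0.144 0 -0.1"

```text
time: 1.15
eef_pos: [343.6, -169.5, 260.6]
eef_rot: [0.0, 0.997, 0.072, 0.0]
wrist_force: [1.9, -1.2, 0.3]
grip_width: 41.7
finger_force: 0.0
```

jog_arm --pt "0 0 0 0.067 -0.144 0 -0.1" --pt "0 0 0 0.067 -0.144 0 -0.1" --pt "0 0 0 0.067 -0.144 0 -0.1" --pt "0 0 0 0.067 -0.144 0 -0.1" --pt "0 0 0 0.067 -0.144 0 -0.1"

```text
time: 1.65
eef_pos: [411.9, 59.0, 260.7]
eef_rot: [0.0, 0.997, 0.072, 0.0]
wrist_force: [0.4, -1.6, -0.8]
grip_width: 41.6
finger_force: 0.0
```

jog_arm --pt "0 0 0 0.067 -0.144 0 -0.1" --pt "0 0 0 0.048 -0.144 0 -0.1" --pt "0 0 0 0 0 0 -0.1" --pt "0 0 0 0 0 0 -0.1"

```text
time: 2.05
eef_pos: [433.2, 147.8, 260.2]
eef_rot: [0.0, 0.997, 0.073, -0.0]
wrist_force: [0.6, -0.2, -0.1]
grip_width: 41.8
finger_force: 0.0
```

```bash
cat >> h.py <<'E'
def wrist():
    from rig import get_state,read_camera
    s=get_state();c=read_camera("wrist")
    T=np.eye(4);T[:3,:3]=toolR(s).as_matrix();T[:3,3]=s["eef_pos"];T=T@c["mount"]
    c["R"]=T[:3,:3].T;c["t"]=-T[:3,:3].T@T[:3,3];return s,c
def pts(c):
    D=c["depth"];v,u=np.nonzero(D>0);P=np.linalg.inv(c["K"])@np.stack([u,v,np.ones(len(u))])*D[v,u]
    return (c["R"].T@(P-c["t"][:,None])).T,u,v
E
python3 -c "
from h import *
s,c=wrist();plan(s,[440,150,260],8.3);np.savez('w1.npz',**c);cv2.imwrite('pics/w1.png',c['pixels'])"
```

```text
pos [433.2 147.8 260.2] dpos [ 6.8  2.2 -0.2] turn [0.0002 0.0006 0.0014] | shift now [ 0.0235 -0.0039  0.0007] | shift after turn [ 0.0235 -0.0039  0.0008] F [ 0.6 -0.2 -0.1] grip 41.8 0.0 t 2.0
```

View pics/w1.png

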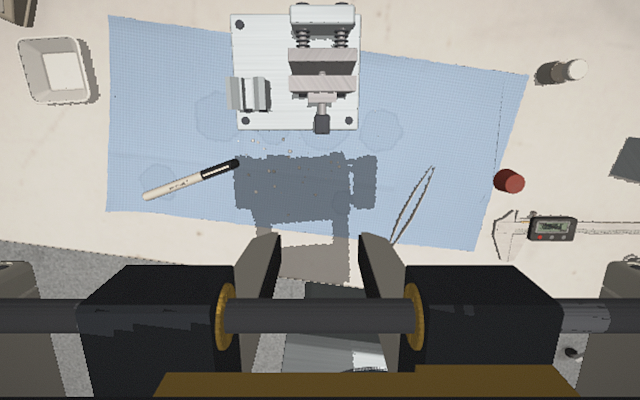

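The wrist view shows the fixture base at (230–358, 12–129), square to the picture. The pin head is at (321,124), the notch bracket at (250,93), and the plate tops at y about 62 and 84. I'll measure from the depth and an enlarged crop.

Run:
```python
from h import *
c=np.load("w1.npz");P,u,v=pts(c)
a=np.radians(8.3);
m=(u>222)&(u<368)&(v<140)
Q=P[m];uu=u[m];vv=v[m]
X=np.array([np.cos(a),np.sin(a)]);Y=np.array([-np.sin(a),np.cos(a)])
f=np.c_[(Q[:,:2]-[532,157])@X,(Q[:,:2]-[532,157])@Y,Q[:,2]]
for nm,lo,hi in(("base",9,15),("brack",60,80),("head",76,85),("plates",97,103),("brk75",71,80)):
    s=(f[:,2]>lo)&(f[:,2]<hi)
    if nm in("head",): s&=f[:,0]<-30
    if nm.startswith("br"): s&=(f[:,1]>50)
    q=f[s];print(nm,s.sum(),q.min(0).round(1),q.max(0).round(1),np.median(q,0).round(1),*cv2.minAreaRect(q[:,:2].astype(np.float32)))
b=(f[:,2]>9)&(f[:,2]<15)&(f[:,1]>20);
# plate x-histogram at top, column middle
s=(f[:,2]>97)&(f[:,2]<103);h,e=np.histogram(f[s,0],np.arange(-20,34,1.5));print(list(zip(e.round(1),h)))
s&=f[:,0]<3
for y0 in range(-30,31,10):
    k=s&(abs(f[:,1]-y0)<5);print(y0,f[k,0].min().round(1),f[k,0].max().round(1),end="; ")
cv2.imwrite("pics/w1c.png",cv2.resize(c["pixels"][0:140,222:368],None,fx=4,fy=4,interpolation=2))
```

```text
base 7915 [-55.2 -42.7   9.1] [ 74.4 107.9  15. ] [14.7 53.1 13.2] (9.73477554321289, 32.620399475097656) (129.63185119628906, 150.3477783203125) 0.09573190659284592
brack 1008 [-29.2  60.7  60. ] [  2.6 100.5  80. ] [-13.2  86.1  75.7] (-13.281808853149414, 80.68888854980469) (31.722091674804688, 39.873233795166016) 0.32636508345603943
head 303 [-54.1  -4.7  76. ] [-30.7   9.9  81.8] [-43.7   2.6  79.8] (-42.38568115234375, 2.6699576377868652) (23.25473403930664, 14.590542793273926) 0.5984423756599426
plates 2112 [-12.1 -29.3  97. ] [ 25.8  34.6 102.9] [  1.3   2.2 100.7] (6.813251495361328, 2.6499404907226562) (63.93342590332031, 37.93465042114258) 89.9813003540039
brk75 748 [-29.1  60.7  71. ] [  2.4 100.5  80. ] [-13.2  89.3  76.9] (-13.349356651306152, 80.65347290039062) (31.380046844482422, 39.845054626464844) 0.11957322806119919
[(np.float64(-20.0), np.int64(0)), (np.float64(-18.5), np.int64(0)), (np.float64(-17.0), np.int64(0)), (np.float64(-15.5), np.int64(0)), (np.float64(-14.0), np.int64(0)), (np.float64(-12.5), np.int64(134)), (np.float64(-11.0), np.int64(67)), (np.float6
[... 335 characters left out ...]
loat64(5.5), np.int64(0)), (np.float64(7.0), np.int64(0)), (np.float64(8.5), np.int64(0)), (np.float64(10.0), np.int64(0)), (np.float64(11.5), np.int64(1)), (np.float64(13.0), np.int64(129)), (np.float64(14.5), np.int64(114)), (np.float64(16.0), np.int64(95)), (np.float64(17.5), np.int64(139)), (np.float64(19.0), np.int64(136)), (np.float64(20.5), np.int64(99)), (np.float64(22.0), np.int64(112)), (np.float64(23.5), np.int64(140)), (np.float64(25.0), np.int64(68)), (np.float64(26.5), np.int64(0)), (np.float64(28.0), np.int64(0)), (np.float64(29.5), np.int64(0)), (np.float64(31.0), np.int64(0))]
-30 -12.0 1.4; -20 -12.0 1.3; -10 -12.1 1.4; 0 -12.1 1.4; 10 -12.1 1.3; 20 -12.1 1.3; 30 -12.1 1.2;
```

View pics/w1c.png

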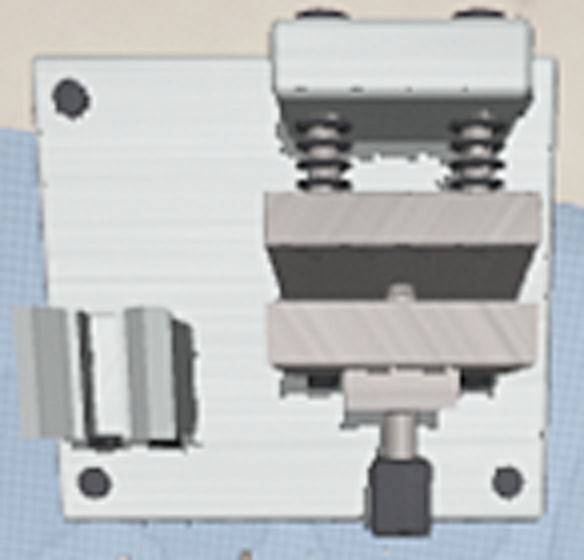

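```bash
python3 -c "
from rig import *;from h import *
plan(get_state(),[487,153.2,52],8.35)"
```

```text
pos [433.2 147.  260.4] dpos [  53.8    6.2 -208.4] turn [ 0.0002  0.0005 -0.0003] | shift now [0.1809 0.0051 0.6944] | shift after turn [0.1804 0.0054 0.6946] F [-0.3  0.9  0.1] grip 41.6 0.0 t 2.1
```

jog_arm --pt "0 0 0 0.09 0.005 0.1 -0.1" --pt "0 0 0 0.091 0 0.1 -0.1" --pt "0 0 0 0 0 0.15 -0.1" --pt "0 0 0 0 0 0.15 -0.1" --pt "0 0 0 0 0 0 -0.1"

```text
time: 2.6
eef_pos: [484.5, 151.5, 106.4]
eef_rot: [0.001, 0.997, 0.071, -0.005]
wrist_force: [0.5, 0.7, 0.5]
grip_width: 41.9
finger_force: 0.0
```

```bash
python3 -c "
from h import *
s,c=wrist();plan(s,[487,153.2,52],8.35);cv2.imwrite('pics/w2.png',c['pixels'][100:,150:500])"
```

```text
pos [484.5 151.5 106.4] dpos [  2.5   1.7 -54.4] turn [ 0.0005  0.0059 -0.002 ] | shift now [ 0.0108 -0.0046  0.1811] | shift after turn [ 0.0091 -0.0045  0.1812] F [0.5 0.7 0.5] grip 41.9 0.0 t 2.6
```

View pics/w2.png

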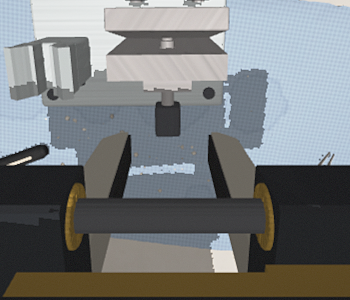

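The head at (168,118) sits midway between the fingers at (131 and 208), so the tool is centred. I'll go down and grip.

jog_arm --pt "0 0 0 0.009 -0.004 0.09 -0.1" --pt "0 0 0 0 0 0.09 -0.1" --pt "0 0 0 0 0 0 -0.1" --pt "0 0 0 0 0 0 -0.4" --pt "0 0 0 0 0 0 -0.6" --grip_force 15

```text
time: 3.15
eef_pos: [491.3, 155.3, 59.0]
eef_rot: [-0.0, 0.997, 0.072, 0.002]
wrist_force: [1.3, -1.1, -0.6]
grip_width: 30.5
finger_force: 0.0
```

jog_arm --pt "0 0 0 0 0 0 -0.8" --pt "0 0 0 0 0 0 -1" --pt "0 0 0 0 0 0 -1" --pt "0 0 0 0 0 0 -1"

```text
time: 3.55
eef_pos: [490.6, 155.1, 57.2]
eef_rot: [0.0, 0.997, 0.072, 0.001]
wrist_force: [1.1, -4.9, 5.4]
grip_width: 15.9
finger_force: 15.0
```

jog_arm --pt "0 0 0 -0.01 0 0 -1" --pt "0 0 0 -0.02 0 0 -1" --pt "0 0 0 -0.03 0 0 -1" --pt "0 0 0 -0.04 0 0 -1" --pt "0 0 0 -0.043 0 0 -1"

```text
time: 4.05
eef_pos: [446.0, 149.0, 56.3]
eef_rot: [-0.0, 0.997, 0.072, -0.001]
wrist_force: [-0.6, 0.3, 0.1]
grip_width: 15.9
finger_force: 14.9
```

jog_arm --pt "0 0 0 0 0 0 -1" --pt "0 0 0 0 0 0 -1"

```text
time: 4.25
eef_pos: [447.3, 149.2, 56.6]
eef_rot: [-0.0, 0.997, 0.072, -0.0]
wrist_force: [0.2, -0.1, -0.3]
grip_width: 15.6
finger_force: 14.9
```

```bash
python3 -c "
from h import *
s,c=wrist();plan(s,[487,153.2,52],8.35);cv2.imwrite('pics/w3.png',c['pixels'][60:,150:500])"
```

```text
pos [447.3 149.2  56.6] dpos [39.7  4.  -4.6] turn [-0.0001  0.0003 -0.0005] | shift now [0.1328 0.006  0.0153] | shift after turn [0.1328 0.0061 0.0153] F [ 0.2 -0.1 -0.3] grip 15.6 14.9 t 4.2
```

View pics/w3.png

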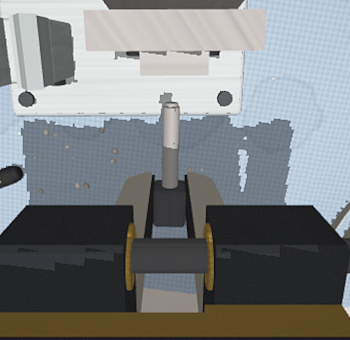

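The pin is out and clear of the bore, in line with the tool: shank from (170,185) to (170,105), head at (170,205). Next I'll lift it, move it over the notch and advance.

jog_arm --pt "0 0 0 0 0 -0.1 -1" --pt "0 0 0 0 -0.085 0 -1" --pt "0 0 0 0 -0.085 0 -1" --pt "0 0 0 0 -0.085 0 -1" --pt "0 0 0 0.07 0 0 -1"

```text
time: 4.8
eef_pos: [455.9, 230.0, 86.5]
eef_rot: [-0.0, 0.997, 0.074, -0.001]
wrist_force: [-0.3, 0.2, -0.7]
grip_width: 15.6
finger_force: 14.9
```

jog_arm --pt "0 0 0 0.068 0 0 -1" --pt "0 0 0 0 0 0 -1" --pt "0 0 0 0 0 0 -1" --pt "0 0 0 0 0 0 -1"

```text
time: 5.2
eef_pos: [476.6, 230.5, 86.4]
eef_rot: [0.0, 0.997, 0.072, -0.001]
wrist_force: [-0.0, -0.6, -0.4]
grip_width: 15.9
finger_force: 14.9
```

```bash
python3 -c "
from h import *
s,c=wrist();plan(s,[477.3,231,42],8.35);cv2.imwrite('pics/w4.png',c['pixels'][60:,150:500])"
```

```text
pos [476.6 230.5  86.4] dpos [  0.7   0.5 -44.4] turn [ 0.0001  0.0007 -0.0007] | shift now [ 0.0027 -0.0013  0.148 ] | shift after turn [ 0.0026 -0.0012  0.148 ] F [-0.  -0.6 -0.4] grip 15.9 14.9 t 5.2
```

View pics/w4.png

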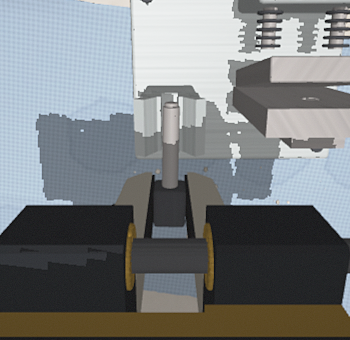

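The shank at column 170 is centred in the bracket, whose outer edges are at about 136 and 205. I'll lower it.

jog_arm --pt "0 0 0 0.002 -0.001 0.04 -1" --pt "0 0 0 0 0 0.04 -1" --pt "0 0 0 0 0 0.03 -1" --pt "0 0 0 0 0 0.03 -1" --pt "0 0 0 0 0 0 -1"

```text
time: 5.75
eef_pos: [477.5, 230.9, 43.3]
eef_rot: [0.0, 0.997, 0.072, -0.001]
wrist_force: [-0.5, -1.2, 0.3]
grip_width: 16.0
finger_force: 15.0
```

jog_arm --pt "0 0 0 0 0 0 -1" --pt "0 0 0 0 0 0.003 -1" --pt "0 0 0 0 0 0 -1"

```text
time: 6.05
eef_pos: [478.1, 231.2, 43.9]
eef_rot: [-0.0, 0.997, 0.072, 0.0]
wrist_force: [-0.5, 0.1, 0.1]
grip_width: 15.9
finger_force: 15.0
```

No contact yet. I'll go down in small steps until the floor is felt.

jog_arm --pt "0 0 0 0 0 0.003 -1" --pt "0 0 0 0 0 0.003 -1" --pt "0 0 0 0 0 0 -1" --pt "0 0 0 0 0 0 -1"

```text
time: 6.45
eef_pos: [478.2, 231.2, 42.3]
eef_rot: [-0.0, 0.997, 0.072, 0.0]
wrist_force: [-1.3, -1.0, 4.2]
grip_width: 16.0
finger_force: 15.0
```

jog_arm --pt "0 0 0 0 0 0.002 -1" --pt "0 0 0 0 0 0 -1" --pt "0 0 0 0 0 0 -1"

```text
time: 6.75
eef_pos: [478.2, 231.2, 41.8]
eef_rot: [-0.0, 0.997, 0.072, 0.0]
wrist_force: [-1.6, -2.5, 8.2]
grip_width: 16.0
finger_force: 15.0
```

jog_arm --pt "0 0 0 0 0 -0.003 -0.6" --pt "0 0 0 0 0 0 -0.5" --pt "0 0 0 0 0 0 -0.4" --pt "0 0 0 0 0 0 -0.3" --pt "0 0 0 0 0 0 -0.3"

```text
time: 7.25
eef_pos: [478.0, 231.2, 42.1]
eef_rot: [0.0, 0.997, 0.072, -0.0]
wrist_force: [0.4, -0.2, -0.2]
grip_width: 32.0
finger_force: 0.0
```

jog_arm --pt "0 0 0 0 0 0 -0.3" --pt "0 0 0 -0.02 0 -0.08 -0.3" --pt "0 0 0 0 0 -0.14 -0.3" --pt "0 0 0 0 0 -0.14 -0.3" --pt "0 0 0 0 0 -0.14 -0.3"

```text
time: 7.75
eef_pos: [471.8, 230.2, 193.9]
eef_rot: [0.0, 0.997, 0.072, -0.0]
wrist_force: [0.4, 0.0, -0.2]
grip_width: 32.5
finger_force: 0.0
```

jog_arm --pt "0 0 0 0 0 0 -0.3" --pt "0 0 0 0 0 0 -0.3"

```text
time: 7.95
eef_pos: [472.2, 230.4, 192.6]
eef_rot: [-0.0, 0.997, 0.072, 0.001]
wrist_force: [-0.1, -0.8, -0.1]
grip_width: 32.5
finger_force: 0.0
```

```bash
python3 -c "
from h import *
s,c=wrist();plan(s,[468,-272,240],82.5);plan(s,[468,-272,240],-97.5);print(s['joints']);cv2.imwrite('pics/w5.png',c['pixels'][60:,150:500])"
```

```text
pos [472.2 230.4 192.6] dpos [  -4.2 -502.4   47.4] turn [ 4.000e-04 -9.000e-04 -8.244e-01] | shift now [-0.2553  1.6549 -0.1589] | shift after turn [-1.662   0.2047 -0.158 ] F [-0.1 -0.8 -0.1] grip 32.5 0.0 t 8.0
pos [472.2 230.4 192.6] dpos [  -4.2 -502.4   47.4] turn [-9.0000e-04 -4.0000e-04  1.1756e+00] | shift now [-0.2553  1.6549 -0.1589] | shift after turn [ 1.662  -0.2047 -0.158 ] F [-0.1 -0.8 -0.1] grip 32.5 0.0 t 8.0
[3.65249148e-01 3.35308024e-01 1.74402337e+00 2.76649771e-05
 1.06086757e+00 1.79117468e+00]
```

View pics/w5.png

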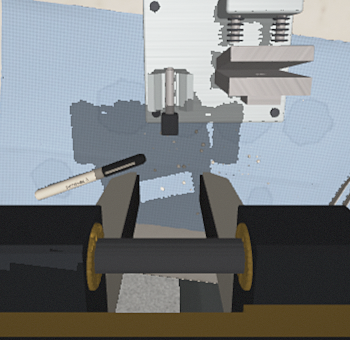

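The pin rests in the notch: head at (170,122), shank between the flares. On to the blade.

jog_arm --pt "0 0 -0.0922 0 0 -0.03 -0.1" --pt "0 0 -0.0922 0 0 -0.03 -0.1" --pt "0 0 -0.0922 0 0 -0.03 -0.1" --pt "0 0 -0.0922 0 0 -0.03 -0.1" --pt "0 0 -0.0922 0 0 -0.03 -0.1"

```text
time: 8.5
eef_pos: [471.4, 230.0, 235.6]
eef_rot: [-0.0, 0.906, 0.424, -0.002]
wrist_force: [0.1, -0.1, -0.0]
grip_width: 41.7
finger_force: 0.0
```

jog_arm --pt "0 0 -0.0922 0 0 -0.03 -0.1" --pt "0 0 -0.0922 0 0 -0.04 -0.1" --pt "0 0 -0.0922 0 0 0 -0.1" --pt "0 0 -0.0922 0 0 0 -0.1" --pt "0 0 0 0 0 0 -0.1"

```text
time: 9.0
eef_pos: [471.6, 230.1, 256.5]
eef_rot: [-0.001, 0.748, 0.663, -0.001]
wrist_force: [-0.0, -0.5, -0.8]
grip_width: 42.0
finger_force: 0.0
```

jog_arm --pt "0 0 0 -0.156 0.026 0 -0.1" --pt "0 0 0 -0.156 0.026 0 -0.1" --pt "0 0 0 -0.156 0.026 0 -0.1" --pt "0 0 0 -0.156 0.026 0 -0.1" --pt "0 0 0 -0.156 0.026 0 -0.1"

```text
time: 9.5
eef_pos: [481.6, -8.5, 257.2]
eef_rot: [-0.001, 0.751, 0.661, -0.001]
wrist_force: [0.0, -0.3, 0.2]
grip_width: 42.1
finger_force: 0.0
```

jog_arm --pt "0 0 0 -0.156 0.026 0 -0.1" --pt "0 0 0 -0.156 0.026 0 -0.1" --pt "0 0 0 -0.156 0.026 0 -0.1" --pt "0 0 0 -0.156 0.026 0 -0.1" --pt "0 0 0 -0.156 0.026 0 -0.1"

```text
time: 10.0
eef_pos: [491.7, -245.6, 257.0]
eef_rot: [-0.001, 0.751, 0.661, -0.0]
wrist_force: [1.3, 0.8, -0.9]
grip_width: 41.4
finger_force: 0.0
```

jog_arm --pt "0 0 0 -0.156 0.026 0 -0.1" --pt "0 0 0 -0.156 0.026 0 -0.1" --pt "0 0 0 0 0 0 -0.1" --pt "0 0 0 0 0 0 -0.1" --pt "0 0 0 0 0 0 -0.1"

```text
time: 10.5
eef_pos: [496.2, -337.5, 257.4]
eef_rot: [-0.001, 0.75, 0.662, -0.0]
wrist_force: [-0.4, -0.4, 0.7]
grip_width: 41.9
finger_force: 0.0
```

```bash
python3 -c "
from h import *
s,c=wrist();plan(s,[496,-270,108],83);np.savez('w6.npz',**c);cv2.imwrite('pics/w6.png',c['pixels'])
P,u,v=pts(c);m=(abs(P[:,0]-496)<60)&(abs(P[:,1]+270)<60)
for lo,hi in((38,52),(133,148)):
  q=P[m&(P[:,2]>lo)&(P[:,2]<hi)];print(len(q),np.median(q,0).round(1),cv2.minAreaRect(q[:,:2].astype(np.float32)),np.c_[q.min(0),q.max(0)].round(1).tolist())
"
```

```text
pos [ 496.2 -337.5  257.4] dpos [  -0.2   67.5 -149.4] turn [-0.0008 -0.0006 -0.0012] | shift now [ 0.2227 -0.028   0.4984] | shift after turn [ 0.2232 -0.0282  0.4982] F [-0.4 -0.4  0.7] grip 41.9 0.0 t 10.5
2282 [ 502.8 -266.8   46.2] ((497.93267822265625, -269.5478820800781), (70.20449829101562, 50.20038604736328), 84.583740234375) [[470.5, 525.7], [-306.1, -232.3], [43.5, 48.6]]
642 [ 498.  -268.7  139.9] ((497.9756774902344, -269.3827819824219), (35.13691711425781, 12.77404499053955), 82.45665740966797) [[490.5, 505.4], [-287.4, -251.3], [135.1, 142.1]]
```

View pics/w6.png

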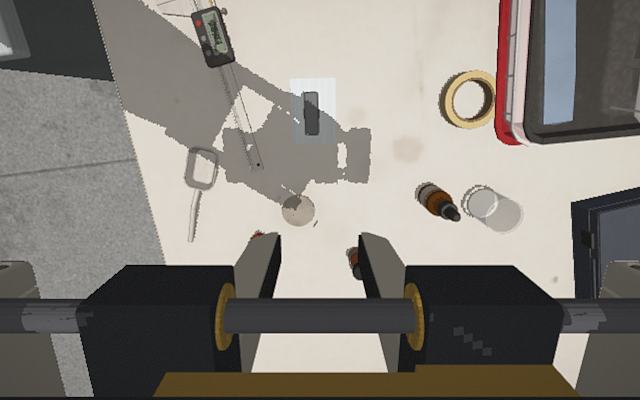

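The handle is at (311,113) on the holder, at (498,−269) and about 83°.

jog_arm --pt "0 0 0 0.113 -0.011 0.08 -0.1" --pt "0 0 0 0.113 -0.011 0.08 -0.1" --pt "0 0 0 0 0 0.12 -0.1" --pt "0 0 0 0 0 0.12 -0.1" --pt "0 0 0 0 0 0.11 -0.1"

```text
time: 11.05
eef_pos: [498.1, -268.8, 104.2]
eef_rot: [0.0, 0.749, 0.663, 0.0]
wrist_force: [0.8, -0.4, -0.8]
grip_width: 41.7
finger_force: 0.0
```

jog_arm --pt "0 0 0 0 0 0 -0.1" --pt "0 0 0 0 0 0 -0.1"

```text
time: 11.25
eef_pos: [498.4, -269.9, 106.1]
eef_rot: [-0.0, 0.749, 0.663, 0.0]
wrist_force: [-0.0, -0.1, 0.5]
grip_width: 41.9
finger_force: 0.0
```

jog_arm --pt "0 0 0 0 0 0.01 -0.5" --pt "0 0 0 0 0 0 -1" --pt "0 0 0 0 0 0 -1" --pt "0 0 0 0 0 0 -1" --pt "0 0 0 0 0 0 -1" --grip_force 35

```text
time: 11.75
eef_pos: [498.3, -270.6, 102.7]
eef_rot: [0.0, 0.749, 0.662, 0.0]
wrist_force: [0.5, -0.1, 3.3]
grip_width: 12.3
finger_force: 35.0
```

jog_arm --pt "0 0 0 0 0 0 -1" --pt "0 0 0 0 0 0 -1"

```text
time: 11.95
eef_pos: [498.4, -270.6, 102.7]
eef_rot: [0.0, 0.749, 0.662, 0.0]
wrist_force: [0.3, 0.6, 5.0]
grip_width: 11.7
finger_force: 35.0
```

jog_arm --pt "0 0 0 0 0 -0.04 -1" --pt "0 0 0 0 0 -0.08 -1" --pt "0 0 0 0 0 -0.1 -1" --pt "0 0 0 0 0 -0.12 -1" --pt "0 0 0 0 0 -0.1 -1"

```text
time: 12.45
eef_pos: [498.0, -270.4, 236.5]
eef_rot: [0.0, 0.749, 0.662, 0.0]
wrist_force: [-0.4, -0.5, -1.4]
grip_width: 11.8
finger_force: 35.0
```

jog_arm --pt "0 0 -0.057 0 0 0 -1" --pt "0 0 -0.057 0 0 0 -1" --pt "0 0 -0.0566 0 0 0 -1" --pt "0 0 0 0 0 0 -1"

```text
time: 12.85
eef_pos: [497.9, -270.3, 234.7]
eef_rot: [-0.0, 0.653, 0.757, -0.0]
wrist_force: [0.2, 0.5, -0.7]
grip_width: 11.2
finger_force: 35.0
```

```bash
python3 -c "
from rig import *;from h import *
s=get_state();plan(s,[538.1,161.1,225],98.35)"
```

```text
pos [ 497.9 -270.3  234.7] dpos [ 40.2 431.4  -9.7] turn [-0.0001 -0.      0.0007] | shift now [1.403  0.3429 0.0323] | shift after turn [1.4034 0.3414 0.0323] F [ 0.2  0.5 -0.7] grip 11.2 35.0 t 12.8
```

jog_arm --pt "0 0 0 0.08 0.0195 0 -1" --pt "0 0 0 0.15 0.0365 0 -1" --pt "0 0 0 0.155 0.0377 0 -1" --pt "0 0 0 0.155 0.0377 0 -1" --pt "0 0 0 0.155 0.0377 0 -1"

```text
time: 13.35
eef_pos: [517.8, -55.0, 234.6]
eef_rot: [0.0, 0.655, 0.756, 0.0]
wrist_force: [1.4, -0.7, -1.1]
grip_width: 11.5
finger_force: 35.0
```

jog_arm --pt "0 0 0 0.155 0.0377 0 -1" --pt "0 0 0 0.155 0.0377 0 -1" --pt "0 0 0 0.155 0.0377 0 -1" --pt "0 0 0 0.15 0.0365 0 -1" --pt "0 0 0 0.093 0.0228 0 -1"

```text
time: 13.85
eef_pos: [538.1, 163.8, 234.5]
eef_rot: [-0.0, 0.654, 0.756, 0.0]
wrist_force: [0.4, -0.4, -1.9]
grip_width: 11.9
finger_force: 35.0
```

jog_arm --pt "0 0 0 0 0 0 -1" --pt "0 0 0 0 0 0 -1" --pt "0 0 0 0 0 0 -1"

```text
time: 14.15
eef_pos: [538.4, 160.0, 234.3]
eef_rot: [0.0, 0.655, 0.756, -0.0]
wrist_force: [-0.1, -0.8, -0.4]
grip_width: 11.7
finger_force: 35.0
```

```bash
python3 -c "
from h import *
s,c=wrist();plan(s,[538.1,161.1,225],98.35);np.savez('w7.npz',**c);cv2.imwrite('pics/w7.png',cv2.resize(c['pixels'][80:300,200:440],None,fx=2.5,fy=2.5,interpolation=2))"
```

```text
pos [538.4 160.  234.3] dpos [-0.3  1.1 -9.3] turn [-0.0001  0.0001 -0.0014] | shift now [ 0.0038 -0.0004  0.0311] | shift after turn [ 0.0038 -0.0003  0.0311] F [-0.1 -0.8 -0.4] grip 11.7 35.0 t 14.2
```

View pics/w7.png

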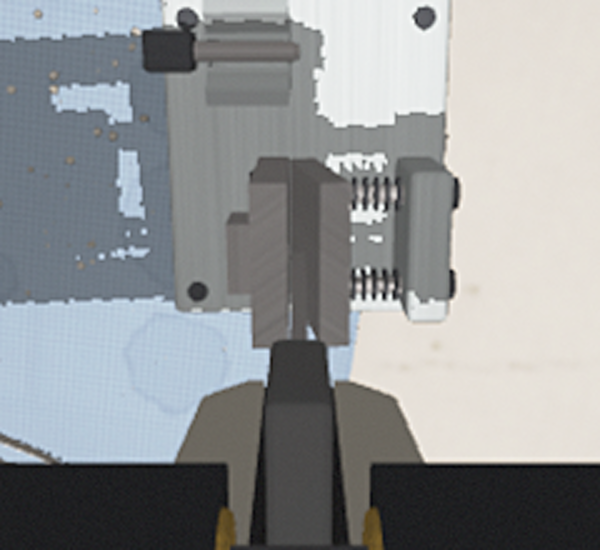

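The gap (columns 288–318) lies under the blade at column 300, slightly toward the front plate. The pin is still in the notch at (220,50). I'll shift 1 mm to +x and descend.

jog_arm --pt "0 0 0 0.003 0.003 0.05 -1" --pt "0 0 0 0 0 0.06 -1" --pt "0 0 0 0 0 0.04 -1" --pt "0 0 0 0 0 0 -1" --pt "0 0 0 0 0 0 -1"

```text
time: 14.7
eef_pos: [539.4, 161.6, 189.6]
eef_rot: [0.0, 0.654, 0.756, 0.0]
wrist_force: [0.1, 0.5, -0.3]
grip_width: 12.0
finger_force: 35.0
```

jog_arm --pt "0 0 0 0 0 0.03 -1" --pt "0 0 0 0 0 0.03 -1" --pt "0 0 0 0 0 0.03 -1" --pt "0 0 0 0 0 0 -1" --pt "0 0 0 0 0 0 -1"

```text
time: 15.2
eef_pos: [539.1, 161.9, 162.0]
eef_rot: [-0.0, 0.654, 0.757, -0.0]
wrist_force: [0.5, 1.0, -0.8]
grip_width: 11.9
finger_force: 35.0
```

jog_arm --pt "0 0 0 0 0 0.02 -1" --pt "0 0 0 0 0 0.02 -1" --pt "0 0 0 0 0 0.02 -1" --pt "0 0 0 0 0 0 -1" --pt "0 0 0 0 0 0 -1"

```text
time: 15.7
eef_pos: [539.1, 161.9, 144.1]
eef_rot: [-0.0, 0.654, 0.757, -0.0]
wrist_force: [-0.3, 0.2, -0.3]
grip_width: 11.6
finger_force: 35.0
```

jog_arm --pt "0 0 0 0 0 0.005 -1" --pt "0 0 0 0 0 0.005 -1" --pt "0 0 0 0 0 0 -1" --pt "0 0 0 0 0 0 -1"

```text
time: 16.1
eef_pos: [539.2, 161.9, 141.3]
eef_rot: [-0.0, 0.654, 0.757, -0.0]
wrist_force: [-0.4, 1.5, -1.1]
grip_width: 11.9
finger_force: 35.0
```

jog_arm --pt "0 0 0 0 0 0.005 -1" --pt "0 0 0 0 0 0.005 -1" --pt "0 0 0 0 0 0 -1" --pt "0 0 0 0 0 0 -1"

```text
time: 16.5
eef_pos: [539.1, 161.9, 138.2]
eef_rot: [-0.0, 0.654, 0.757, -0.0]
wrist_force: [-0.3, -0.1, -0.3]
grip_width: 11.8
finger_force: 35.0
```

jog_arm --pt "0 0 0 0 0 0.005 -1" --pt "0 0 0 0 0 0.005 -1" --pt "0 0 0 0 0 0 -1" --pt "0 0 0 0 0 0 -1"

```text
time: 16.9
eef_pos: [539.1, 161.9, 135.1]
eef_rot: [-0.0, 0.654, 0.757, -0.0]
wrist_force: [-0.6, 0.0, -1.2]
grip_width: 11.9
finger_force: 35.0
```

jog_arm --pt "0 0 0 0 0 0.005 -1" --pt "0 0 0 0 0 0.005 -1" --pt "0 0 0 0 0 0 -1" --pt "0 0 0 0 0 0 -1"

```text
time: 17.3
eef_pos: [539.3, 161.9, 132.4]
eef_rot: [0.0, 0.654, 0.757, 0.0]
wrist_force: [-0.0, -0.9, 3.5]
grip_width: 11.6
finger_force: 35.0
```

jog_arm --pt "0 0 0 0 0 0.004 -1" --pt "0 0 0 0 0 0 -1" --pt "0 0 0 0 0 0 -1"

```text
time: 17.6
eef_pos: [539.4, 162.0, 131.3]
eef_rot: [0.0, 0.654, 0.757, 0.0]
wrist_force: [0.1, -0.4, 4.6]
grip_width: 11.8
finger_force: 35.0
```

jog_arm --pt "0 0 0 0 0 0.004 -1" --pt "0 0 0 0 0 0 -1" --pt "0 0 0 0 0 0 -1"

```text
time: 17.9
eef_pos: [539.5, 162.0, 130.2]
eef_rot: [0.0, 0.654, 0.757, 0.0]
wrist_force: [0.4, 0.2, 5.7]
grip_width: 11.9
finger_force: 35.0
```

jog_arm --pt "0 0 0 0 0 0 -1" --pt "0 0 0 0 0 0 -1" --pt "0 0 0 0 0 0 -1" --pt "0 0 0 0 0 0 -1" --pt "0 0 0 0 0 0 -1"

```text
time: 18.4
eef_pos: [539.5, 162.0, 130.2]
eef_rot: [0.0, 0.654, 0.757, 0.0]
wrist_force: [-0.3, 0.9, 5.9]
grip_width: 11.8
finger_force: 35.0
```

jog_arm --pt "0 0 0 0 0 0 -1" --pt "0 0 0 0 0 0 -1" --pt "0 0 0 0 0 0 -1" --pt "0 0 0 0 0 0 -1" --pt "0 0 0 0 0 0 -1"

```text
time: 18.9
eef_pos: [539.5, 162.0, 130.2]
eef_rot: [0.0, 0.654, 0.757, 0.0]
wrist_force: [0.2, 0.1, 5.7]
grip_width: 11.7
finger_force: 35.0
```

```bash
python3 -c "
from h import *
s,c=wrist();plan(s,[538.1,161.1,130],98.35);cv2.imwrite('pics/w8.png',c['pixels'][:300,150:500])"
```

```text
pos [539.5 162.  130.2] dpos [-1.4 -0.9 -0.2] turn [ 0.0006 -0.     -0.0002] | shift now [-0.0022 -0.0051  0.0007] | shift after turn [-0.0022 -0.0051  0.0007] F [0.2 0.1 5.7] grip 11.7 35.0 t 18.9
```

View pics/w8.png

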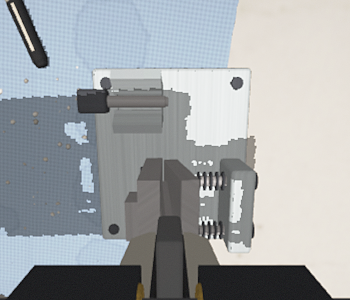

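The pin is in the notch at (92,100). The blade stands in the gap at (168,225) with a steady drag of about 6 N, so I'll hand in.

```bash
python3 -c "
from rig import *
print(hand_in())"
```

```text
the job is handed in; nothing more can be done
None
```

I handed the job in at about 19 s: the pin is let go in the notch, and the blade is held still in the gap with its tip at about z 35 mm and a steady drag of about 6 N. I estimate the squeeze at 6–9 N, inside the 3–13 N band, but no verdict came back; I also viewed 12 pictures, two over the limit of 10.

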